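# Refit the hand wheel of the feed drive and restart it from the key console

## Robot

A 6-joint arm with a two-finger parallel gripper is mounted at the origin on a cart in front of the work surface, level with it; the furniture and walls round the work are solid. World frame = base frame: x ahead of the robot, y to its left, z up, the work surface at z = 0. Lengths are in m, angles in rad, forces in N, time in s.
With the tool pointing down it reaches from about 0.375 to 0.9 m from the base axis. Payload 3.1 kg.
Tool frame: the origin (TCP) lies midway between the tips of the shut fingers; the grasp point (between the pads) lies 19 mm behind it; x points along the fingers, y is the direction in which the jaws open and shut, and the axes are right-handed (so a half turn about x gives the same grasp; the last joint's range is limited). The gripper opens to 87 mm and grips with 3 to 60 N. Pads are 19 mm wide; open, the fingers measure 117 mm over their backs; the gripper's body (75 mm by 190 mm) begins 51 mm behind the grasp point.
Start: joints at [1.167, 0.527, 1.433, -0, 1.181, -0.178], TCP at [0.139, 0.609, 0.223] pointing down, gripper open.
Joint ranges: [-3.08, 3.08], [-0.75, 2.2], [0.22, 2.44], [-1.43, 4.57], [0, 2.65], [-2.85, 2.85]. Speed limits (rad/s): [2.79, 2.79, 3.14, 3.14, 3.14, 3.14].

## Interface

Orientations are given as a unit quaternion [x, y, z, w].
In Python, from rig import get_obs, imaging, robot gives the robot as it stands.
- The arm moves only by the shell command python3 -m inch 'ROWS' [FORCE]. ROWS is JSON, a list of rows, each a list of 3 entries, a list of its own where there are three numbers: the finger opening in mm, from 0 to 87, then the shift along the tool's x, y, z in mm, then the turn, a rotation vector about the tool's x, y, z in degrees. In form: [[grip, [dx, dy, dz], [wx, wy, wz]], ...]. A call has 1 to 12 rows; each row shifts and turns the pose as measured when the row begins, along the tool's axes as they then stand; what a row does not reach is not made up. A row lasts 1/8 s, in which the tool goes at most 62.5 mm and 10.7 degrees, less where a joint would pass 70% of its speed; a pose out of reach is approached as far as the arm can. A call with a gripper value outside its range is refused whole. The fingers move at their own pace and stop on an object; FORCE is the grip in N (left out, the last holds). Time passes only in rows, so rows that do not move let the fingers close. It gives the time, the measured TCP pose, the force and the opening at its end, in the units of the state.
- get_obs(): the state, without advancing time (a new reading comes with each control period).
- imaging.camera(name): name is "scene" or "top" or "wrist"; returns the picture (420x560x3 uint8, red, green, blue); there is no depth.
- imaging.camera_params(name): a dict with "camera_matrix" (3x3 intrinsics, pixels), "xyz" and "rotation" of the camera in the world. Camera axes: x right, y down, z forward; pixel columns grow to the right and rows downward; lengths in m; the calibration is good to about 2 mm. A picture is of the moment at which its call begins: read the wrist's pose just before it. camera_params takes no time and is no camera call; for the wrist camera it gives the pose at the moment of the call.
- robot.hand_in(): hands the job in, once; it reports no verdict.
Trained networks look in the newest picture that a camera, given by its name, has taken for a name from the list of things; names that differ only in an ending like _2 or _b are one class to them, and where a whole thing is asked for, a point or a joint stands for the part that bears it (a point fixed in the world has none). Each returns a list of dicts, best first, with "confidence" (0 to 1); they miss things now and then, are a little off and sometimes report something else, mostly with a low value. They report only what shows in the picture. A call takes as long as a camera call.
- imaging.cut_out(camera, target): "pixels" (420x560 bool, what is visible of it) and "box" ([centre column, centre row, width, height] in pixels, round what is visible of it).
- imaging.tip_of(camera, target): "pixel" ([column, row] in pixels: a listed point, or the origin of a listed thing).
The state is a dict: "time": time; "q": joint angles; "joint_velocities": joint speeds; "joint_torque": joint torques, N m; "position": TCP position; "tool_rot": TCP orientation; "ft_force": force on the tool from outside, world axes, zero at the start; "moment": the same for the moment, N m; "grip_width": finger opening in m.
Only numpy, scipy, OpenCV 4.12 (cv2) and the standard library are available. Lean on these libraries where they do the work, as an engineer would, in place of code of your own. Each camera call takes 0.05 s, during which the arm holds its last target. There are 200 camera calls.

## Task

Bring the feed drive back into service: press the bar-shaped key fully down to release the drive, put the hand wheel on the drive's square shaft, fully home and let go, then press the square key to confirm and after it the round key to start. Press the keys one at a time, letting each come up again; do not press the cross-shaped stop key, do not press the square or round key before the wheel is on, and leave the other things on the table where they are.

Things in the scene. Friction and masses are not known exactly. Their poses are not given: they have to be found in the camera images.
- console: Low grey console, 120 (x) x 290 (y) x 40 mm high, fixed to the table. Four white keys of different shape (bar, square, round, cross) stand in a row along its y axis, 64 mm apart, tops 16 mm above its face; which key is in which place varies. Each has a flat black bezel 56 x 60 mm, 4 mm high. Origin: centre of its underside; z up.
- key_bar (a joint): Release key, a plain bar 20 x 52 mm (long along y). Travel of the key: 0 up, 0.006 m fully down; a spring returns it; about 2 N starts it, 5 N takes it fully down.
- key_square (a joint): Confirm key, a square 38 x 38 mm. Travel of the key: 0 up, 0.006 m fully down; a spring returns it; about 2 N starts it, 5 N takes it fully down.
- key_round (a joint): Start key, a round disc 40 mm across. Travel of the key: 0 up, 0.006 m fully down; a spring returns it; about 2 N starts it, 5 N takes it fully down.
- key_cross (a joint): Stop key, a plus-shaped cross 46 x 46 mm with 16 mm arms. Not to be pressed. Travel of the key: 0 up, 0.006 m fully down; a spring returns it; about 2 N starts it, 5 N takes it fully down.
- key_bar_top (a point): Centre of the top face of the bar key, 56 mm above the table when up. x and y axes lie along the console's.
- key_square_top (a point): Centre of the top face of the square key, 56 mm above the table when up. x and y axes lie along the console's.
- key_round_top (a point): Centre of the top face of the round key, 56 mm above the table when up. x and y axes lie along the console's.
- key_cross_top (a point): Centre of the top face of the cross key, 56 mm above the table when up. x and y axes lie along the console's.
- drive: Feed drive, fixed to the table: a grey gear housing 120 x 120 mm on a 136 x 136 mm foot plate, top at 40 mm, with an upright square steel shaft in its middle. Origin at the centre of its underside; the shaft's flats face its x and y axes. The shaft does not turn.
- shaft_foot (a point): Foot of the square shaft: centre of the top of a round shoulder (48 mm across), 46 mm above the table, on which the wheel's hub rests when fully home. Axes as the drive's.
- shaft_top (a point): Centre of the top end of the shaft, 85 mm above the table. The shaft is 20 x 20 mm, 39 mm tall above the shoulder; its last 9 mm taper to 11 x 11 mm.
- wheel: Loose hand wheel, 0.3 kg, flat on the table, hub up: black rim 130 mm across and four spokes along +-x, +-y, both up to z 14 mm; square aluminium hub 36 x 36 mm, z 0 to 60 mm, with a square bore 23 x 23 mm right through (1.5 mm play a side on the shaft). Origin: centre of the hub's underside, z up the hub; hub and bore flats face x and y, any quarter turn fits.
- lid: Bystander: round white tin lid, 69 mm across, 26 mm high. Origin at the centre of its underside.
- scoop: Bystander: steel tea scoop, 193 mm long, 22 mm high. Origin at the centre of its underside.
- tin_a: Bystander: closed white tea tin, 69 mm across, 139 mm high, standing loose behind the console and drive. Origin at the centre of its underside.
- pouch: Bystander: silvery white foil pouch, 130 x 96 x 28 mm. Origin at the centre of its underside.
- funnel: Bystander: white funnel standing on its mouth, 97 mm across, 83 mm high. Origin at the centre of its underside.
- labels: Bystander: roll of labels lying flat, 74 mm across, 30 mm high. Origin at the centre of its underside.

How it is judged:
On the way, in this order (a step that is already met when the one before it is completed fails the run):
1. the bar key is pressed down (4 mm or more), alone (value of joint key_bar above 0.004 m and value of joint each of key_square, key_round, key_cross below 0.0015 m), for 0.05 s.
2. the keys are up and the wheel is fully home on the shaft, let go and at rest (z of wheel in the frame of shaft_foot below 0.004 m and horizontal distance between wheel and shaft_foot below 0.005 m and angle between wheel's own z axis and vertical below 0.06 rad and contact force between the fingers and wheel below 0.1 N and linear speed of wheel below 0.02 m/s and value of joint each of key_bar, key_square, key_round, key_cross below 0.0015 m), for 0.2 s.
3. the square key is pressed down (4 mm or more), alone (value of joint key_square above 0.004 m and value of joint each of key_bar, key_round, key_cross below 0.0015 m), for 0.05 s.
4. the round key is pressed down (4 mm or more), alone (value of joint key_round above 0.004 m and value of joint each of key_bar, key_square, key_cross below 0.0015 m), for 0.05 s.
At the end, for the whole second after the job is handed in: The wheel sits fully home on the square shaft: hub within 4 mm of the shoulder, within 5 mm of the shaft's axis, tilted less than 0.06 rad, released and at rest; all four keys are up again (within 1.5 mm) (all of step 2); the robot touches nothing.
It fails at once if the cross key is pressed (3 mm or more) (value of joint key_cross above 0.003 m).
It fails at once if two keys are pressed at once (both 3 mm or more) (value of joint each of key_bar, key_square above 0.003 m or value of joint each of key_bar, key_round above 0.003 m or value of joint each of key_square, key_round above 0.003 m).
It fails at once if the square or the round key is pressed (3 mm or more) while the wheel is not fully home (value of joint any of key_square, key_round above 0.003 m and not (z of wheel in the frame of shaft_foot below 0.004 m and horizontal distance between wheel and shaft_foot below 0.005 m and angle between wheel's own z axis and vertical below 0.06 rad)).
It fails at once if a bystander is moved more than 30 mm (distance of any of lid, scoop, tin_a, pouch, funnel, labels from where it was at the start of the episode above 0.03 m).
It also fails if it takes over 64 s, if anything falls off the work surface, if the arm or the gripper's body presses on something with over 40 N, if the wrist force passes 120 N, or if a joint passes its speed limit or range.

## Working session

There is one attempt and no reset: what is moved stays moved. The work goes in short steps, Python scripts to look and compute and a shell command to move; the robot and the scene stay as the last step left them, time stands still between calls to the robot, and variables do not carry over. Pictures are saved under pics/ and viewed, about 8 in all and at most 12, crops included, and the job is handed in when it is done.

```bash
ls; mkdir -p pics; cat > h.py <<'E'
import numpy as np, cv2
from scipy.spatial.transform import Rotation as R
from rig import get_obs, imaging, robot
def ray(cam,px,z,P=None):
    P=P or imaging.camera_params(cam)
    K=np.array(P["camera_matrix"]);Rm=np.array(P["rotation"]);o=np.array(P["xyz"])
    if Rm.shape!=(3,3): Rm=R.from_quat(Rm.ravel()).as_matrix()
    d=Rm@np.linalg.inv(K)@np.array([px[0],px[1],1.]); return o+d*(z-o[2])/d[2]
def save(cam,name):
    im=imaging.camera(cam); cv2.imwrite("pics/"+name,im[:,:,::-1]); return im
def tip(cam,t,z):
    r=imaging.tip_of(cam,t)
    return [(round(a["confidence"],2),np.round(a["pixel"],1).tolist(),np.round(ray(cam,a["pixel"],z),4).tolist()) for a in r[:3]]
def delta(target,yaw=None):
    "shift in tool axes (mm) to bring TCP to target"
    o=get_obs(); M=R.from_quat(o["tool_rot"]).as_matrix()
    return np.round(M.T@(np.array(target)-o["position"])*1000,1)
E
python3 - <<'E'
from h import *
o=get_obs(); print(o["time"],o["position"],R.from_quat(o["tool_rot"]).as_matrix().round(3))
for c in ("top","scene"):
    save(c,c+"0.png"); P=imaging.camera_params(c); print(c,np.round(P["xyz"],3),np.round(P["rotation"],2))
    for t,z in (("key_bar_top",.056),("key_square_top",.056),("key_round_top",.056),("key_cross_top",.056),("shaft_top",.085),("shaft_foot",.046),("wheel",0),("console",0),("drive",0),("tin_a",0),("lid",0),("scoop",0),("pouch",0),("funnel",0),("labels",0)):
        print(t,tip(c,t,z))
print(get_obs()["time"])
E
```

```text
pics
0.0 [0.13898205 0.60859894 0.22155748] [[-0.001  0.223  0.975]
 [-0.002  0.975 -0.223]
 [-1.    -0.002 -0.   ]]
top [ 0.337 -0.026  1.672] [ 0.71 -0.7   0.06 -0.05]
key_bar_top [(0.57, [179.2, 217.4], [0.5802, 0.2498, 0.056])]
key_square_top []
key_round_top [(0.46, [158.0, 215.1], [0.5863, 0.3145, 0.056])]
key_cross_top [(0.55, [199.6, 218.1], [0.5789, 0.1879, 0.056])]
shaft_top [(0.66, [311.9, 185.0], [0.6802, -0.1508, 0.085]), (0.61, [252.5, 166.1], [0.7361, 0.0293, 0.085])]
shaft_foot [(0.6, [308.3, 188.8], [0.6765, -0.1428, 0.046]), (0.46, [307.7, 182.4], [0.6967, -0.1409, 0.046])]
wheel [(0.78, [293.0, 250.9], [0.4881, -0.099, 0.0])]
console [(0.6, [191.5, 218.3], [0.5863, 0.2207, 0.0]), (0.2, [310.5, 181.6], [0.7096, -0.153, 0.0])]
drive [(0.92, [310.3, 189.5], [0.684, -0.1524, 0.0])]
tin_a [(0.65, [309.5, 191.3], [0.6781, -0.1499, 0.0]), (0.62, [251.9, 163.1], [0.7673, 0.0343, 0.0])]
lid []
scoop [(0.61, [180.5, 281.1], [0.3899, 0.2475, 0.0])]
pouch [(0.78, [205.3, 160.6], [0.7733, 0.1834, 0.0]), (0.57, [291.7, 251.6], [0.4858, -0.095, 0.0])]
funnel [(0.65, [371.2, 239.1
[... 677 characters left out ...]
tin_a [(0.86, [198.0, 243.1], [0.7805, 0.0272, 0.0]), (0.5, [320.6, 201.6], [0.4791, -0.1161, 0.0])]
lid [(0.68, [384.0, 254.0], [0.3774, 0.095, 0.0]), (0.55, [291.1, 158.9], [0.5282, -0.355, 0.0])]
scoop [(0.9, [403.2, 313.6], [0.393, 0.2569, 0.0]), (0.71, [334.9, 164.7], [0.4006, -0.3096, 0.0]), (0.45, [203.5, 242.2], [0.7687, 0.025, 0.0])]
pouch [(0.67, [197.3, 299.1], [0.769, 0.191, 0.0]), (0.6, [239.8, 173.6], [0.6859, -0.2749, 0.0])]
funnel [(0.97, [288.6, 162.8], [0.5387, -0.3305, 0.0]), (0.34, [305.1, 297.6], [0.5665, 0.2041, 0.0])]
labels [(0.62, [334.4, 167.4], [0.4055, -0.2932, 0.0]), (0.56, [305.4, 325.9], [0.5755, 0.2689, 0.0]), (0.54, [201.5, 243.0], [0.7729, 0.0275, 0.0])]
1.6
```

View pics/top0.png

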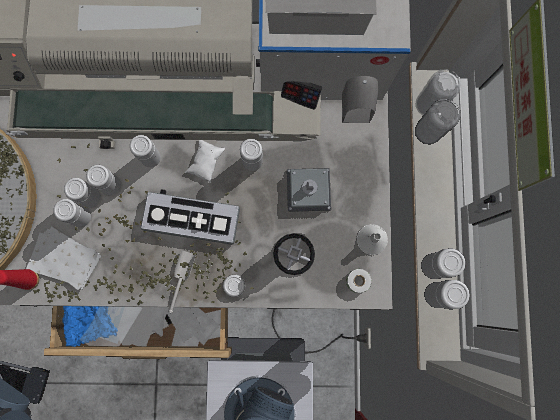

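View pics/scene0.png

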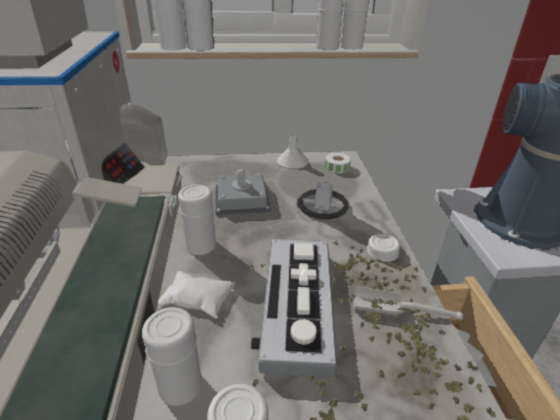

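```bash
python3 -m inch '[[0,[0,-25,51],[0,0,0]],[0,[0,-25,51],[0,0,0]],[0,[0,-25,51],[0,0,0]],[0,[0,-25,51],[0,0,0]],[0,[0,-25,51],[0,0,0]],[0,[0,-25,51],[0,0,0]],[0,[0,-25,51],[0,0,0]],[0,[0,-25,51],[0,0,0]],[0,[0,-25,51],[0,0,0]],[0,[0,-25,51],[0,0,0]],[0,[0,0,0],[0,0,0]]]' 20
python3 - <<'E'
from h import *
for c,t in (("top","wheel"),("top","drive"),("top","console"),("scene","wheel")):
    if t=="wheel": imaging.camera(c)
    r=imaging.cut_out(c,t)
    for a in r[:1]:
        m=a["pixels"].astype(np.uint8); cs,_=cv2.findContours(m,cv2.RETR_EXTERNAL,cv2.CHAIN_APPROX_NONE); k=max(cs,key=cv2.contourArea)
        b=cv2.boxPoints(cv2.minAreaRect(k)); z={"wheel":.01,"drive":.02,"console":.04}[t]
        print(c,t,a["confidence"],a["box"],[ray(c,p,z)[:2].round(3).tolist() for p in b])
o=get_obs(); P=imaging.camera_params("wrist"); print(o["position"],P)
save("wrist","w1.png")
for t in ("key_bar_top","key_round_top","key_cross_top","key_square_top"): print(t,tip("wrist",t,.056))
E
```

```text
time: 2.98
position: [0.5975, 0.2441, 0.2237]
tool_rot: [0.081, 0.7, -0.076, 0.705]
ft_force: [-0.5, 0.5, -1.1]
grip_width: 0.0006
top wheel 0.74 [293.1, 252.8, 44.9, 40.1] [[0.418, -0.038], [0.542, -0.036], [0.544, -0.164], [0.42, -0.164]]
top drive 0.68 [311.4, 189.8, 40.3, 43.3] [[0.748, -0.077], [0.75, -0.216], [0.612, -0.216], [0.61, -0.079]]
top console 0.95 [190.8, 223.6, 95.2, 42.0] [[0.525, 0.242], [0.644, 0.228], [0.621, 0.069], [0.502, 0.085]]
scene wheel 0.86 [326.3, 198.8, 41.0, 38.2] [[0.529, -0.051], [0.437, -0.195], [0.397, -0.103], [0.487, 0.022]]
[0.59227229 0.24861538 0.22380684] {'camera_matrix': array([[372.44723727,   0.        , 287.69034405],
       [  0.        , 372.44723727, 209.71324803],
       [  0.        ,   0.        ,   1.        ]]), 'xyz': array([0.51550926, 0.26389646, 0.38575968]), 'rotation': array([0.77037709, 0.62044519, 0.09494776, 0.11203495])}
key_bar_top [(0.79, [291.9, 174.6], [0.5828, 0.2557, 0.056])]
key_round_top [(0.69, [360.1, 165.9], [0.5884, 0.3168, 0.056])]
key_cross_top [(0.96, [218.2, 178.8], [0.5728, 0.1897, 0.056])]
key_square_top [(0.55, [147.1, 184.7], [0.5644, 0.1253, 0.056])]
```

View pics/w1.png

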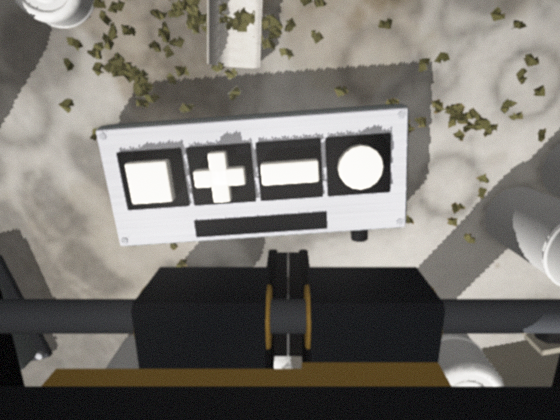

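```bash
python3 -m inch '[[0,[55,0,-12],[0,0,0]],[0,[55,0,0],[0,0,0]],[0,[50,0,0],[0,0,0]],[0,[0,0,0],[0,0,0]]]'; python3 -c "
from h import *
print(get_obs()['position'],get_obs()['ft_force'],delta([.580,.252,.049]))"
```

```text
time: 4.03
position: [0.5848, 0.2539, 0.063]
tool_rot: [0.078, 0.699, -0.072, 0.707]
ft_force: [-0.5, 0.2, 0.6]
grip_width: 0.0007
[0.58477451 0.25385241 0.0629928 ] [-0.46196345  0.18131537  0.56863901] [13.9 -3.  -4.4]
```

```bash
python3 -m inch '[[0,[8,-2,-4],[0,0,0]],[0,[7,0,0],[0,0,0]],[0,[0,0,0],[0,0,0]]]'; python3 -c "
from h import *
print(get_obs()['position'],get_obs()['ft_force'],delta([.580,.252,.049]))"
```

```text
time: 4.4
position: [0.5828, 0.2536, 0.053]
tool_rot: [0.079, 0.697, -0.071, 0.709]
ft_force: [-2.1, -0.5, 3.8]
grip_width: 0.0004
[0.58277143 0.25364909 0.05296886] [-2.14179635 -0.49921979  3.80353632] [ 3.9 -2.2 -2.4]
```

```bash
python3 -m inch '[[0,[6,0,0],[0,0,0]],[0,[6,0,0],[0,0,0]],[0,[2,0,0],[0,0,0]]]'; python3 -c "
from h import *
print(get_obs()['position'],get_obs()['ft_force'],delta([.580,.252,.049]),R.from_quat(get_obs()['tool_rot']).as_matrix().round(3))"
```

```text
time: 4.78
position: [0.5837, 0.2539, 0.0508]
tool_rot: [0.079, 0.695, -0.07, 0.711]
ft_force: [-2.8, -1.4, 5.1]
grip_width: 0.0002
[0.5837001  0.25393878 0.05082857] [-2.79222504 -1.40466399  5.14472821] [ 1.7 -2.7 -3.2] [[ 0.023  0.209  0.978]
 [ 0.01   0.978 -0.209]
 [-1.     0.014  0.02 ]]
```

```bash
python3 -m inch '[[0,[6,0,0],[0,0,0]],[0,[3,0,0],[0,0,0]],[0,[-20,0,0],[0,0,0]],[0,[-60,0,0],[0,0,0]],[0,[-60,0,0],[0,0,0]],[87,[0,-60,-4],[0,0,0]],[87,[0,-60,-4],[0,0,0]],[87,[0,-60,-4],[0,0,0]],[87,[0,-60,-4],[0,0,0]],[87,[0,-60,-4],[0,0,0]],[87,[0,-60,-4],[0,0,0]],[87,[0,0,0],[0,0,0]]]'
python3 - <<'E'
from h import *
imaging.camera("top")
o=get_obs();print(o["position"],delta([.483,-.10,.2]),R.from_quat(o['tool_rot']).as_matrix().round(3))
im=save("wrist","w2.png")
print(tip("wrist","wheel",0))
for a in imaging.cut_out("wrist","wheel")[:1]:
    print(a["box"],ray("wrist",a["box"][:2],.012))
E
```

```text
time: 6.28
position: [0.4946, -0.1052, 0.1947]
tool_rot: [0.078, 0.679, -0.069, 0.727]
ft_force: [-0.3, 0.9, -0.6]
grip_width: 0.0626
[ 0.49468642 -0.10321566  0.19467093] [ -6.1   0.9 -11.7] [[ 0.068  0.204  0.977]
 [ 0.008  0.979 -0.205]
 [-0.998  0.022  0.065]]
[(0.95, [283.4, 154.2], [0.4809, -0.0976, 0.0])]
[284.2, 148.8, 141.9, 140.6] [ 0.47348912 -0.09473781  0.012     ]
```

View pics/w2.png

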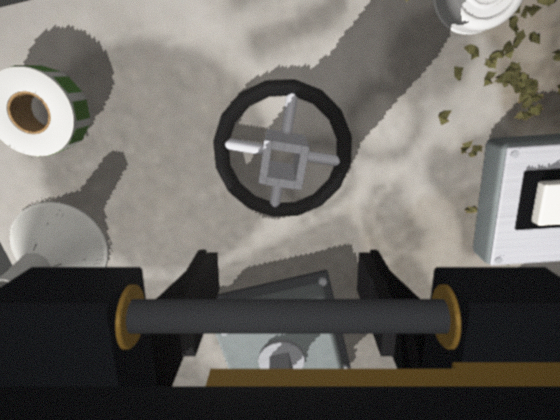

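```bash
python3 - <<'E'
from h import *
o=get_obs();M=R.from_quat(o['tool_rot']).as_matrix()
p=[ray("wrist",q,.012)[:2] for q in ((228,146),(337,160),(292,97),(276,203))]
a=p[1]-p[0];b=p[3]-p[2]
print(np.round(p,4),np.degrees(np.arctan2(a[1],a[0])),np.degrees(np.arctan2(b[1],b[0])),np.linalg.norm(a),np.linalg.norm(b),np.mean(p,0))
im=cv2.imread("pics/w2.png"); m=imaging.cut_out("wrist","wheel")[0]["pixels"].astype(np.uint8)
cs,_=cv2.findContours(m,0,1);k=max(cs,key=cv2.contourArea)[:,0].astype(float)
w=np.array([ray("wrist",q,.010)[:2] for q in k]).astype(np.float32); print(cv2.minEnclosingCircle(w),cv2.fitEllipse(w))
cv2.imwrite("pics/w2c.png",cv2.resize(im[70:230,200:370],None,fx=4,fy=3.75))
ty=M[:,1];print("tool y yaw",np.degrees(np.arctan2(ty[1],ty[0])))
# rotvec in tool axes to become straight down w/ yaw theta of tool y
for th in (90,78,84):
    t=np.radians(th);y=np.array([np.cos(t),np.sin(t),0]);x=np.array([0,0,-1.]);T=np.c_[x,y,np.cross(x,y)]
    print(th,np.degrees(R.from_matrix(M.T@T).as_rotvec()).round(1))
E
```

```text
[[ 0.4606 -0.1443]
 [ 0.4936 -0.0488]
 [ 0.4303 -0.0789]
 [ 0.5234 -0.113 ]] 70.94061341156134 -20.13402030903228 0.1010223519826137 0.09912680671954864 [ 0.4769842  -0.09627869]
((0.47590309381484985, -0.09612300992012024), 0.06475275754928589) ((0.47590479254722595, -0.09649274498224258), (0.12638625502586365, 0.12746617197990417), 95.48530578613281)
tool y yaw 78.57485883684598
90 [-11.5   3.7  -0.9]
78 [ 0.5  3.6 -1.3]
84 [-5.5  3.7 -1.1]
```

View pics/w2c.png

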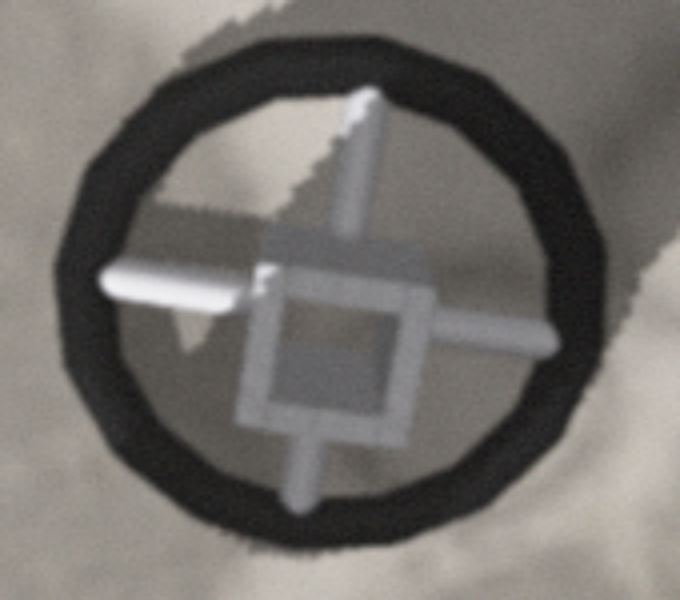

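```bash
python3 -m inch '[[87,[0,0,-12],[8,3.7,-1.1]],[87,[40,0,0],[0,0,0]],[87,[40,0,0],[0,0,0]],[87,[0,0,0],[0,0,0]]]'
cat >> h.py <<'E'
def st(target,th):
    o=get_obs();M=R.from_quat(o['tool_rot']).as_matrix();t=np.radians(th);y=np.array([np.cos(t),np.sin(t),0]);x=np.array([0,0,-1.]);T=np.c_[x,y,np.cross(x,y)]
    print(np.round(o["position"],4),"f",np.round(o["ft_force"],1),"w",o["grip_width"],"shift",delta(target),"rot",np.degrees(R.from_matrix(M.T@T).as_rotvec()).round(1),"yaw",np.degrees(np.arctan2(M[1,1],M[0,1])).round(1))
E
python3 -c "
from h import *
st([.4765,-.0962,.03],70.5)
# drive yaw from w2 corners at z .04 handled from top image
im=imaging.camera('top')
for n in (0,1): pass
for t,z in (('shaft_top',.085),('shaft_foot',.046),('drive',0)): print(tip('top',t,z))
im=cv2.imread('pics/top0.png');cv2.imwrite('pics/dr.png',cv2.resize(im[160:220,280:345],None,fx=8,fy=8,interpolation=cv2.INTER_CUBIC))
"
```

```text
time: 7.02
position: [0.4857, -0.09, 0.113]
tool_rot: [0.119, 0.697, -0.114, 0.698]
ft_force: [-0.6, -0.9, -0.7]
grip_width: 0.0869
[ 0.4857 -0.09    0.113 ] f [-0.6 -0.9 -0.7] w 0.08690923508036884 shift [82.9 -9.4 -6.6] rot [ 0.5 -0.  -0.4] yaw 71.0
[(0.55, [309.8, 184.4], [0.682, -0.1445, 0.085])]
[(0.96, [308.6, 186.5], [0.6838, -0.1437, 0.046])]
[(0.96, [309.8, 188.8], [0.6862, -0.1508, 0.0]), (0.53, [193.8, 216.5], [0.5921, 0.2137, 0.0])]
```

View pics/dr.png

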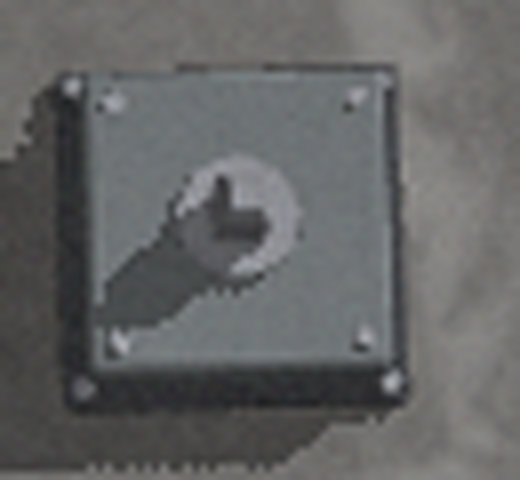

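```bash
python3 -m inch '[[87,[20,-9,-7],[0.5,0,-0.4]],[87,[30,0,0],[0,0,0]],[87,[28,0,0],[0,0,0]],[87,[0,0,0],[0,0,0]]]' 40
python3 -c "
from h import *
st([.4765,-.0962,.03],70.5)
f=lambda u,v,z: ray('top',(280+(u+.5)/8-.5,160+(v+.5)/8-.5),z)[:2]
for q,z in (([(112,101),(355,97),(364,338),(120,343)],.041),([(72,88),(387,78),(392,381),(83,388)],.012)):
    p=np.array([f(*a,z) for a in q]);print(p.mean(0).round(4));e=np.roll(p,-1,0)-p;print((np.degrees(np.arctan2(e[:,1],e[:,0]))).round(1),np.linalg.norm(e,axis=1).round(3))
"
```

```text
time: 7.72
position: [0.486, -0.1014, 0.0436]
tool_rot: [0.117, 0.688, -0.122, 0.706]
ft_force: [-0.7, -0.4, -0.2]
grip_width: 0.0868
[ 0.486  -0.1014  0.0436] f [-0.7 -0.4 -0.2] w 0.08682539477379687 shift [ 13.3   1.8 -11. ] rot [-0.   1.5  0.2] yaw 70.5
[ 0.6834 -0.1462]
[ -88.2 -178.    92.     2.3] [0.095 0.095 0.094 0.096]
[ 0.684  -0.1467]
[ -87.3 -179.2   92.1    2.5] [0.125 0.122 0.121 0.12 ]
```

```bash
python3 -m inch '[[87,[13,2,-11],[0,1.5,0]],[87,[2,0,-2],[0,0,0]],[87,[0,0,0],[0,0,0]]]'
python3 -c "
from h import *
st([.4765,-.0962,.03],70.5)"
```

```text
time: 8.1
position: [0.4762, -0.0957, 0.0306]
tool_rot: [0.118, 0.696, -0.121, 0.698]
ft_force: [0.1, -0.6, -0.2]
grip_width: 0.087
[ 0.4762 -0.0957  0.0306] f [ 0.1 -0.6 -0.2] w 0.08703773575842506 shift [ 0.6 -0.3  0.5] rot [0.  0.2 0.2] yaw 70.5
```

Well aligned. Grip and lift.

```bash
python3 -m inch '[[20,[0,0,0],[0,0,0]],[20,[0,0,0],[0,0,0]],[20,[0,0,0],[0,0,0]],[20,[0,0,0],[0,0,0]],[20,[0,0,0],[0,0,0]],[20,[-30,0,0],[0,0,0]],[20,[-50,0,0],[0,0,0]],[20,[-50,0,0],[0,0,0]],[20,[0,0,0],[0,0,0]]]' 45
python3 - <<'E'
from h import *
st([.6837,-.1465,.16],92)
save("wrist","w3.png")
E
```

```text
time: 9.22
position: [0.4751, -0.095, 0.1629]
tool_rot: [0.118, 0.697, -0.121, 0.697]
ft_force: [0.6, -0.9, -2.5]
grip_width: 0.0338
[ 0.4751 -0.095   0.1629] f [ 0.6 -0.9 -2.5] w 0.033773877513042186 shift [  3.   21.1 213.8] rot [-21.5   0.    0.2] yaw 70.5
```

View pics/w3.png

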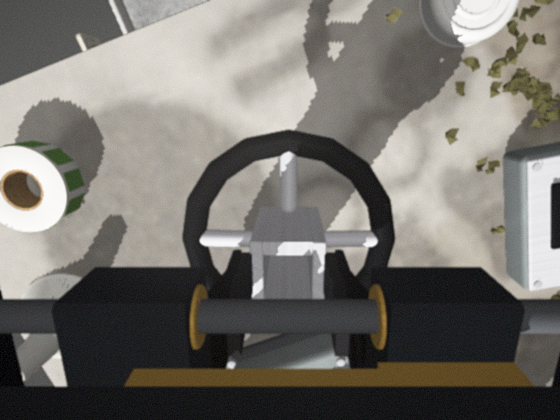

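```bash
python3 -m inch '[[20,[-10,0,40],[-10.5,0,0]],[20,[-10,0,40],[-10.5,0,0]],[20,[0,-45,40],[0,0,0]],[20,[0,-50,35],[0,0,0]],[20,[0,-50,35],[0,0,0]],[20,[0,-40,30],[0,0,0]],[20,[0,0,0],[0,0,0]],[20,[0,0,0],[0,0,0]]]'
python3 - <<'E'
from h import *
st([.6837,-.1465,.16],92)
save("wrist","w4.png")
for t,z in (("shaft_top",.085),("shaft_foot",.046),("drive",0)): print(t,tip("wrist",t,z))
P=imaging.camera_params("wrist"); import pickle; pickle.dump((P,get_obs()),open("w4.pkl","wb"))
E
```

```text
time: 10.28
position: [0.6879, -0.2908, 0.1466]
tool_rot: [-0.005, 0.724, 0.022, 0.689]
ft_force: [-0.1, 0.1, -3.4]
grip_width: 0.0338
[ 0.6879 -0.2908  0.1466] f [-0.1  0.1 -3.4] w 0.033754740321380636 shift [-10.  144.7   0.7] rot [ 0.2 -2.8 -1.4] yaw 92.1
shaft_top [(0.92, [510.6, 231.9], [0.685, -0.1445, 0.085])]
shaft_foot [(0.69, [477.2, 210.2], [0.6812, -0.1464, 0.046]), (0.27, [448.3, 202.2], [0.6758, -0.1692, 0.046])]
drive [(0.89, [451.6, 201.2], [0.6856, -0.1443, 0.0])]
```

View pics/w4.png

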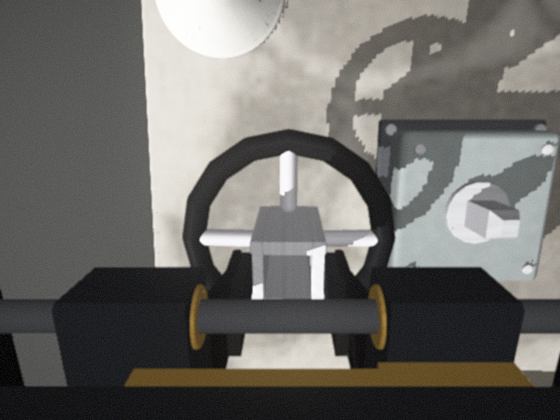

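```bash
python3 - <<'E'
from h import *
import pickle; P,o=pickle.load(open("w4.pkl","rb"))
r=lambda u,v,z: ray("wrist",(u,v),z,P)[:2]
a,b=r(391,131,.012),r(541,129,.012); d=b-a; print("foot bolts",a,b,np.degrees(np.arctan2(d[1],d[0])),np.linalg.norm(d))
a,b=r(547,150,.042),r(527,269,.042); d=b-a; print("top bolts",a,b,np.degrees(np.arctan2(d[1],d[0])),np.linalg.norm(d))
# spoke midpoint in tool frame
M=R.from_quat(o["tool_rot"]).as_matrix(); C=np.array(P["xyz"]);K=P["camera_matrix"]
Rm=R.from_quat(np.array(P["rotation"])).as_matrix()
ct=M.T@(C-o["position"])
for px in ((202,239),(376,239),(288.5,239),(288,155)):
    dt=M.T@Rm@np.linalg.inv(K)@np.array([*px,1]); 
    print(px,(ct+dt*((.0306-.010)-ct[0])/dt[0]).round(4))
print(tip("wrist","wheel",.1466-.0306))
st([.684,-.145,.150],92)
E
```

```text
foot bolts [ 0.62722003 -0.20775904] [ 0.62099818 -0.08607877] 92.92714210815329 0.12183924289147607
top bolts [ 0.63565581 -0.09933738] [ 0.73003354 -0.09555685] 2.2938985254233697 0.09445342224641794
(202, 239) [ 0.0206 -0.0455 -0.0069]
(376, 239) [ 0.0206  0.0458 -0.0069]
(288.5, 239) [ 0.0206 -0.0001 -0.0069]
(288, 155) [ 0.0206 -0.0004 -0.051 ]
[(0.57, [288.8, 234.6], [0.684, -0.2903, 0.116])]
[ 0.6896 -0.2909  0.1507] f [-1.1  0.2 -2.5] w 0.03386310849789465 shift [  3.6 146.    0.2] rot [ 0.2 -2.5 -1.2] yaw 92.2
```

```bash
python3 - <<'E'
from h import *
import pickle; P,o=pickle.load(open("w4.pkl","rb"))
im=cv2.imread("pics/w4.png")
M=R.from_quat(o["tool_rot"]).as_matrix(); C=np.array(P["xyz"]);K=P["camera_matrix"]
Rm=R.from_quat(np.array(P["rotation"])).as_matrix(); ct=M.T@(C-o["position"]); print(ct)
def at(px,x):
    dt=M.T@Rm@np.linalg.inv(K)@np.array([*px,1.]); return (ct+dt*(x-ct[0])/dt[0]).round(4)
m=imaging.cut_out("wrist","wheel")[0]["pixels"]; rows,cols=np.nonzero(m)
print("box",cols.min(),cols.max(),rows.min())
k=max(cv2.findContours(m.astype(np.uint8),0,1)[0],key=cv2.contourArea)[:,0]; k=k[k[:,1]<235]
for x in (.018,.022,.026,.030,.034):
    w=np.array([at(q,x)[1:] for q in k]); A=np.c_[2*w,np.ones(len(w))]; s=np.linalg.lstsq(A,(w**2).sum(1),rcond=None)[0]
    print(x,"circle centre y,z",s[:2].round(4),"r",np.sqrt(s[2]+s[0]**2+s[1]**2).round(4),"spoke z",at((288.5,239),x)[2],"hub top corners",at((263,207),x-.047),at((316,207),x-.047))
E
```

```text
[-0.16221374 -0.00054925 -0.07793812]
box 182 393 130
0.018 circle centre y,z [-0.0002 -0.0092] r 0.0538 spoke z -0.0079 hub top corners [-0.029  -0.0098 -0.0389] [-0.029   0.01   -0.0389]
0.022 circle centre y,z [-0.0002 -0.0077] r 0.055 spoke z -0.0064 hub top corners [-0.025  -0.01   -0.0378] [-0.025   0.0103 -0.0378]
0.026 circle centre y,z [-0.0002 -0.0062] r 0.0562 spoke z -0.0048 hub top corners [-0.021  -0.0103 -0.0366] [-0.021   0.0106 -0.0366]
0.03 circle centre y,z [-0.0002 -0.0047] r 0.0574 spoke z -0.0033 hub top corners [-0.017  -0.0106 -0.0354] [-0.017   0.011  -0.0354]
0.034 circle centre y,z [-0.0002 -0.0031] r 0.0586 spoke z -0.0017 hub top corners [-0.013  -0.0109 -0.0343] [-0.013   0.0113 -0.0343]
```

```bash
python3 - <<'E'
from h import *
import pickle; from scipy.optimize import least_squares
P,o=pickle.load(open("w4.pkl","rb"))
M=R.from_quat(o["tool_rot"]).as_matrix(); C=np.array(P["xyz"]);K=P["camera_matrix"]
Rm=R.from_quat(np.array(P["rotation"])).as_matrix(); ct=M.T@(C-o["position"]); Rt=M.T@Rm
print("optical axis in tool",Rt[:,2].round(3))
def proj(p):
    q=(p-ct)@Rt; uv=q@K.T; return uv[:,:2]/uv[:,2:]
# wheel frame: X=tool z, Y=tool y, Z=-tool x
def wheel(p,v):
    x,y,z,pitch=v; a=R.from_euler('y',pitch).apply(p); return np.c_[x-a[:,2],y+a[:,1],z+a[:,0]]
hub=np.array([[-18,-18,60],[-18,18,60],[-18,-18,14],[-18,18,14]])/1000.
hpx=np.array([[250,243],[325,243],[263,207],[316,207]])
sp=np.array([[0,-53,14],[0,53,14]])/1000.
t=np.linspace(0,2*np.pi,361); rim=np.c_[.065*np.cos(t),.065*np.sin(t),0*t+.008]
def f(v):
    r=proj(wheel(rim,v)); q=proj(wheel(hub,v)); s=proj(wheel(sp,v))
    return np.r_[(q-hpx).ravel(),r[:,0].min()-182.5,r[:,0].max()-393.5,r[:,1].min()-130.5,s[:,1]-239]
for fix in (0,1):
    g=(lambda v:f(np.r_[v,0])) if fix else f
    s=least_squares(g,[.03,0,0]+([] if fix else [0]),loss='soft_l1',f_scale=2); print(s.x.round(4),np.round(g(s.x),1))
v=[.0306,0,0,0];print(np.round(f(v),1))
E
```

```text
optical axis in tool [ 0.958 -0.     0.288]
[ 0.0643 -0.0005  0.0033  0.0507] [ 0.1 -0.2  0.5 -0.1 -5.5  3.3  2.1  3.3  0.8 -1.3 -1.9 -0.9 -0.9]
[ 0.0629 -0.0005  0.0046] [-0.1 -3.3  0.8 -3.3 -5.6  4.4  2.2  4.4  0.4 -0.9 -0.8  0.7  0.8]
[ -7.3  16.1  10.5  16.1  -9.8  14.4   8.3  14.4 -15.7  17.1  -4.9  15.2
  15.3]
```

```bash
python3 -c "
import cv2
im=cv2.imread('pics/w4.png');cv2.imwrite('pics/w4c.png',cv2.resize(im[120:370,170:410],None,fx=2.4,fy=2.4,interpolation=cv2.INTER_CUBIC))"
```

```text
(no output)
```

View pics/w4c.png

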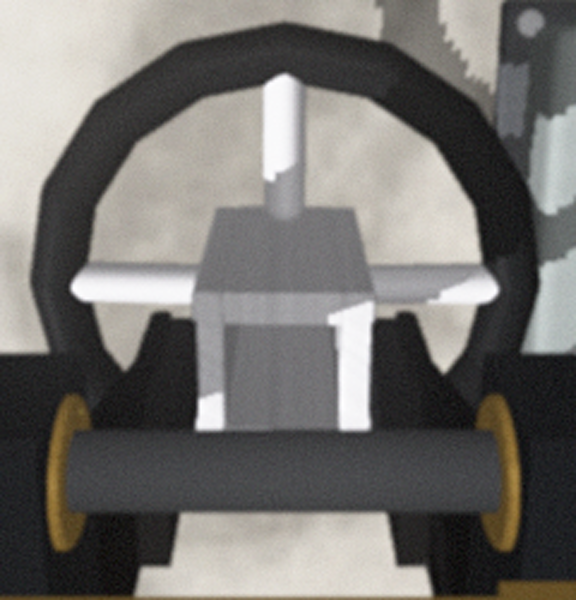

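```bash
python3 -m inch '[[20,[25,-14,0],[0,-2.5,-1.2]],[20,[25,0,0],[0,0,0]],[20,[22,0,0],[0,0,0]],[20,[0,0,0],[0,0,0]]]'
python3 -c "
from h import *
st([.690,-.305,.064],92)"
```

```text
time: 11.08
position: [0.6909, -0.3036, 0.0812]
tool_rot: [-0.017, 0.704, 0.013, 0.709]
ft_force: [-0.5, 0.7, -3.6]
grip_width: 0.0335
[ 0.6909 -0.3036  0.0812] f [-0.5  0.7 -3.6] w 0.03353676018924518 shift [17.2 -1.3 -1.1] rot [0.4 0.4 0.3] yaw 92.4
```

```bash
python3 -m inch '[[20,[10,0,0],[0,0,0]],[20,[6,0,0],[0,0,0]],[20,[0,0,0],[0,0,0]]]'; python3 -m inch '[[20,[6,0,0],[0,0,0]],[20,[4,0,0],[0,0,0]]]'
python3 -c "
from h import *
st([.690,-.305,.03],92)"
```

```text
time: 11.45
position: [0.6928, -0.3041, 0.0665]
tool_rot: [-0.018, 0.703, 0.013, 0.711]
ft_force: [-0.3, 0.2, -1.7]
grip_width: 0.0339
time: 11.7
position: [0.6936, -0.3046, 0.0582]
tool_rot: [-0.018, 0.703, 0.012, 0.711]
ft_force: [-5.1, 3.0, 10.0]
grip_width: 0.0341
[ 0.6936 -0.3046  0.0582] f [-5.1  3.  10. ] w 0.03405332398447875 shift [28.2 -0.  -4. ] rot [0.4 0.7 0.5] yaw 92.4
```

```bash
python3 -m inch '[[70,[0,0,0],[0,0,0]],[70,[0,0,0],[0,0,0]],[70,[0,0,0],[0,0,0]],[70,[0,0,0],[0,0,0]],[70,[0,0,0],[0,0,0]],[70,[14,0,-2],[0,0.7,0]],[70,[12,0,-2],[0,0,0]],[70,[2,0,-1],[0,0,0]],[70,[0,0,0],[0,0,0]]]'
python3 - <<'E'
from h import *
st([.6936,-.3046,.03],92)
save("wrist","w5.png"); print(tip("wrist","wheel",0)); 
im=cv2.imread('pics/w5.png');cv2.imwrite('pics/w5c.png',cv2.resize(im[100:370,130:450],None,fx=2,fy=2))
E
```

```text
time: 12.82
position: [0.6897, -0.3059, 0.029]
tool_rot: [-0.019, 0.706, 0.011, 0.708]
ft_force: [0.1, 0.5, -0.2]
grip_width: 0.0703
[ 0.6897 -0.3059  0.029 ] f [ 0.1  0.5 -0.2] w 0.07031303353482597 shift [-1.   1.1  4. ] rot [0.4 0.1 0.6] yaw 92.4
[(0.69, [292.0, 256.6], [0.6969, -0.3042, 0.0])]
```

View pics/w5c.png

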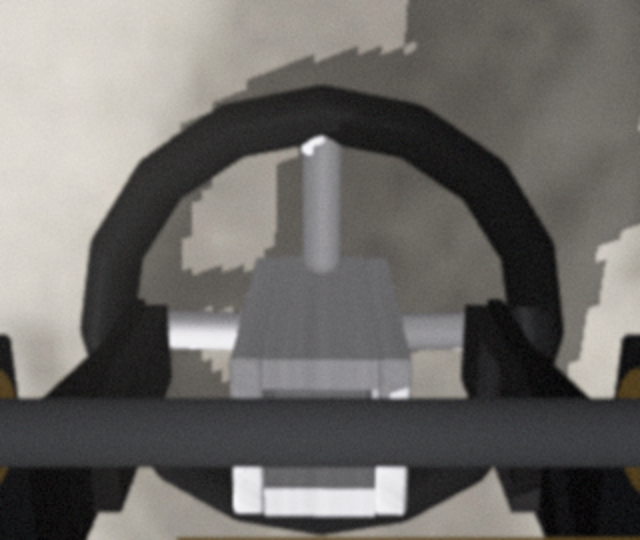

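```bash
python3 - <<'E'
from h import *
p=[ray("wrist",q,.06)[:2] for q in ((246.5,279),(334.5,279),(333.5,357.5),(247,357.5))]
c=np.mean(p,0); d=p[1]-p[0]; print(np.round(p,4),c,"yaw",np.degrees(np.arctan2(d[1],d[0])))
st([*c,.029],92.4)
E
```

```text
[[ 0.6805 -0.3228]
 [ 0.6789 -0.2884]
 [ 0.7152 -0.286 ]
 [ 0.717  -0.3222]] [ 0.69790929 -0.30483679] yaw 92.77588891745275
[ 0.6899 -0.3061  0.0295] f [ 0.  -0.8  0.3] w 0.06957238503669214 shift [0.5 0.9 8.1] rot [0.  0.1 0.6] yaw 92.4
```

```bash
python3 -m inch '[[70,[0,1,8],[0,0,0]],[70,[0,0,0],[0,0,0]],[20,[0,0,0],[0,0,0]],[20,[0,0,0],[0,0,0]],[20,[0,0,0],[0,0,0]],[20,[0,0,0],[0,0,0]],[20,[0,0,0],[0,0,0]],[20,[0,0,0],[0,0,0]],[20,[0,0,0],[0,0,0]],[20,[0,0,0],[0,0,0]]]' 45
python3 -c "
from h import *
st([.6979,-.3048,.03],92.4)"
```

```text
time: 14.18
position: [0.6994, -0.3049, 0.031]
tool_rot: [-0.019, 0.705, 0.011, 0.709]
ft_force: [-0.1, -0.9, 0.7]
grip_width: 0.0357
[ 0.6994 -0.3049  0.031 ] f [-0.1 -0.9  0.7] w 0.035715531866652536 shift [ 1.   0.2 -1.5] rot [0.  0.3 0.7] yaw 92.4
```

```bash
python3 -m inch '[[20,[-40,0,0],[0,0,0]],[20,[-45,0,0],[0,0,0]],[20,[-40,0,0],[0,0,0]],[20,[0,0,0],[0,0,0]],[20,[0,40,0],[0,0,0]],[20,[0,50,0],[0,0,0]],[20,[0,50,0],[0,0,0]],[20,[0,12,0],[0,0,0]],[20,[0,0,0],[0,0,0]]]'
python3 -c "
from h import *
st([.6855,-.145,.125],92.3)"
```

```text
time: 15.3
position: [0.6819, -0.1456, 0.1379]
tool_rot: [-0.014, 0.715, 0.014, 0.699]
ft_force: [-0.1, -0.3, -3.0]
grip_width: 0.0356
[ 0.6819 -0.1456  0.1379] f [-0.1 -0.3 -3. ] w 0.035563093561353704 shift [12.8  0.4  3.9] rot [ 0.  -1.3 -0. ] yaw 92.3
```

```bash
python3 -m inch '[[20,[12,0,4],[0,-1.3,0]],[20,[4,0,0],[0,0,0]],[20,[0,0,0],[0,0,0]]]'
python3 -c "
from h import *
st([.6855,-.145,.10],92.3)
save('wrist','w6.png')"
```

```text
time: 15.68
position: [0.6848, -0.1492, 0.1184]
tool_rot: [-0.013, 0.708, 0.013, 0.706]
ft_force: [0.7, -0.6, -2.9]
grip_width: 0.0359
[ 0.6848 -0.1492  0.1184] f [ 0.7 -0.6 -2.9] w 0.03591962655351882 shift [18.4  4.2  0.9] rot [-0.2 -0.2  0. ] yaw 92.1
```

View pics/w6.png

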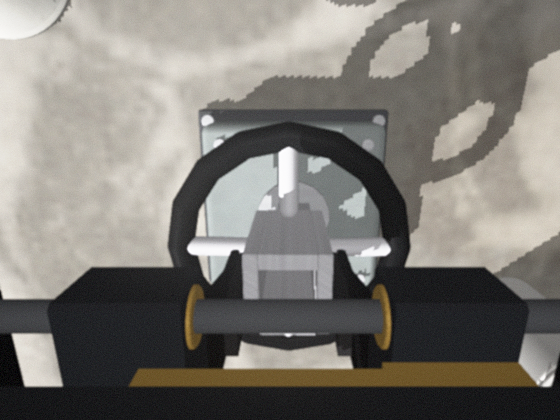

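```bash
python3 -m inch '[[20,[2,4,1],[0,0,0]],[20,[8,0,0],[0,0,0]],[20,[0,0,0],[0,0,0]]]'
python3 -c "
from h import *
st([.6855,-.145,.10],92.3)"
```

```text
time: 16.1
position: [0.6861, -0.1461, 0.1086]
tool_rot: [-0.013, 0.708, 0.013, 0.706]
ft_force: [0.1, -0.7, -2.7]
grip_width: 0.0356
[ 0.6861 -0.1461  0.1086] f [ 0.1 -0.7 -2.7] w 0.035595840436884754 shift [ 8.6  1.1 -0.6] rot [-0.2 -0.1  0.1] yaw 92.1
```

Bottom at about 78 mm, already over the tapered tip with no side force. Continue.

```bash
python3 -m inch '[[20,[7,1,-0.5],[0,0,0]],[20,[7,0,-0.5],[0,0,0]],[20,[4,0,0],[0,0,0]]]'
python3 -c "
from h import *
st([.6855,-.145,.077],92.3)"
```

```text
time: 16.48
position: [0.685, -0.1451, 0.0903]
tool_rot: [-0.014, 0.708, 0.012, 0.706]
ft_force: [-0.4, 0.2, -3.4]
grip_width: 0.0357
[ 0.685  -0.1451  0.0903] f [-0.4  0.2 -3.4] w 0.035672946111565684 shift [13.3  0.1  0.5] rot [-0.2 -0.1  0.1] yaw 92.1
```

```bash
python3 -m inch '[[20,[7,0,0],[0,0,0]],[20,[6,0,-0.5],[0,0,0]],[20,[3,0,0],[0,0,0]]]'
python3 -c "
from h import *
st([.6855,-.145,.077],92.3)"
```

```text
time: 16.85
position: [0.6849, -0.1449, 0.0768]
tool_rot: [-0.014, 0.708, 0.013, 0.706]
ft_force: [-7.3, 2.5, 22.7]
grip_width: 0.0358
[ 0.6849 -0.1449  0.0768] f [-7.3  2.5 22.7] w 0.0357640796782184 shift [-0.2 -0.2  0.6] rot [-0.2 -0.1  0.1] yaw 92.1
```

```bash
python3 -m inch '[[75,[-1,0,0],[0,0,0]],[75,[0,0,0],[0,0,0]],[75,[0,0,0],[0,0,0]],[75,[0,0,0],[0,0,0]],[75,[0,0,0],[0,0,0]],[75,[0,0,0],[0,0,0]],[75,[-30,0,0],[0,0,0]],[75,[-50,0,0],[0,0,0]],[75,[-50,0,0],[0,0,0]],[75,[0,0,0],[0,0,0]],[75,[0,0,0],[0,0,0]]]'
python3 - <<'E'
from h import *
st([.566,.128,.2],92.1)
a=save("scene","s2.png"); print(tip("scene","wheel",.046))
b=cv2.imread("pics/s2.png")[130:230,190:300]; cv2.imwrite("pics/s2c.png",cv2.resize(b,None,fx=5,fy=5,interpolation=cv2.INTER_CUBIC))
E
```

```text
time: 18.23
position: [0.685, -0.1448, 0.2099]
tool_rot: [-0.013, 0.708, 0.013, 0.706]
ft_force: [0.2, 0.1, -1.4]
grip_width: 0.0748
[ 0.685  -0.1448  0.2099] f [ 0.2  0.1 -1.4] w 0.0748070878342893 shift [   9.9  277.  -108.8] rot [ 0.  -0.1  0.1] yaw 92.1
[(0.59, [242.0, 179.0], [0.6793, -0.1666, 0.046]), (0.3, [303.2, 268.9], [0.5681, 0.1744, 0.046]), (0.29, [301.1, 247.7], [0.5637, 0.1134, 0.046])]
```

View pics/s2c.png

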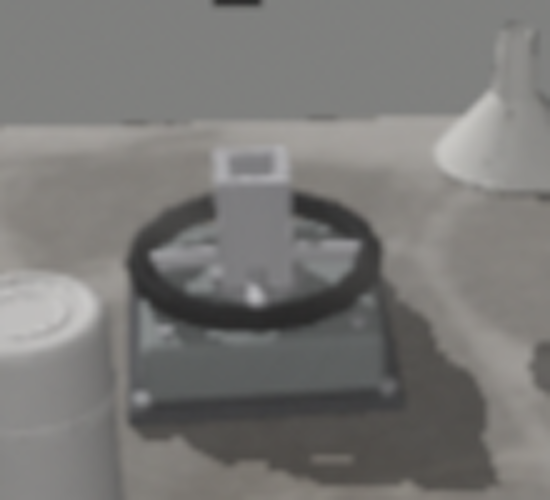

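```bash
python3 -m inch '[[0,[0,55,-22],[0,0,0]],[0,[0,55,-22],[0,0,0]],[0,[0,55,-22],[0,0,0]],[0,[0,55,-22],[0,0,0]],[0,[0,55,-22],[0,0,0]],[0,[0,0,0],[0,0,0]],[0,[0,0,0],[0,0,0]],[0,[0,0,0],[0,0,0]],[0,[0,0,0],[0,0,0]]]' 20
python3 - <<'E'
from h import *
imaging.camera("wrist")
for t in ("key_bar_top","key_round_top","key_cross_top","key_square_top"): print(t,tip("wrist",t,.056))
st([.566,.128,.063],97)
E
```

```text
time: 19.45
position: [0.5584, 0.1299, 0.1976]
tool_rot: [-0.011, 0.714, 0.011, 0.7]
ft_force: [-1.0, 0.7, 0.4]
grip_width: 0.0011
key_bar_top [(0.87, [433.8, 227.2], [0.5805, 0.2564, 0.056])]
key_round_top [(0.87, [502.5, 236.2], [0.5867, 0.3175, 0.056])]
key_cross_top [(0.61, [357.1, 212.1], [0.5689, 0.1896, 0.056])]
key_square_top [(0.6, [286.0, 202.5], [0.5623, 0.1289, 0.056])]
[0.5581 0.1306 0.1979] f [ 0.4  1.1 -0.1] w 0.0006647264626761472 shift [134.7  -3.   10.6] rot [-5.2 -1.2 -0.1] yaw 91.8
```

```bash
python3 -m inch '[[0,[45,-2,2],[0,-1,0]],[0,[45,0,0],[0,0,0]],[0,[40,0,0],[0,0,0]],[0,[0,0,0],[0,0,0]]]'
python3 -c "
from h import *
st([.564,.1285,.050],92)"
```

```text
time: 20.2
position: [0.5626, 0.1281, 0.067]
tool_rot: [-0.011, 0.705, 0.011, 0.709]
ft_force: [-0.3, -0.0, 0.5]
grip_width: 0.0002
[0.5626 0.1281 0.067 ] f [-0.3 -0.   0.5] w 0.000197474537878524 shift [17.   0.4  1.3] rot [-0.2  0.3 -0. ] yaw 91.8
```

```bash
python3 -m inch '[[0,[10,0,0],[0,0,0]],[0,[8,0,0],[0,0,0]],[0,[6,0,0],[0,0,0]],[0,[6,0,0],[0,0,0]],[0,[4,0,0],[0,0,0]]]'
python3 -c "
from h import *
st([.564,.1285,.050],92)"
```

```text
time: 20.82
position: [0.5646, 0.1281, 0.0503]
tool_rot: [-0.012, 0.703, 0.011, 0.711]
ft_force: [-4.9, -0.7, 14.5]
grip_width: 0.0005
[0.5646 0.1281 0.0503] f [-4.9 -0.7 14.5] w 0.0005113680522841635 shift [ 0.3  0.4 -0.6] rot [-0.1  0.7  0. ] yaw 91.9
```

```bash
python3 -m inch '[[0,[-20,0,0],[0,0.7,0]],[0,[-50,0,0],[0,0,0]],[0,[0,0,0],[0,0,0]],[0,[0,50,7],[0,0,0]],[0,[0,50,7],[0,0,0]],[0,[0,50,7],[0,0,0]],[0,[0,38,7],[0,0,0]],[0,[0,0,0],[0,0,0]],[0,[0,0,0],[0,0,0]]]'
python3 -c "
from h import *
st([.588,.317,.066],92)"
```

```text
time: 21.95
position: [0.5912, 0.3214, 0.1268]
tool_rot: [-0.011, 0.702, 0.011, 0.712]
ft_force: [0.5, -0.3, -1.2]
grip_width: 0.0003
[0.5912 0.3214 0.1268] f [ 0.5 -0.3 -1.2] w 0.00028894011788817796 shift [60.7 -4.3 -4.3] rot [-0.2  0.8  0.1] yaw 91.8
```

```bash
python3 -m inch '[[0,[30,-4,-5],[0,0.8,0]],[0,[30,0,-1],[0,0,0]],[0,[0,0,0],[0,0,0]]]'
python3 -c "
from h import *
st([.588,.317,.05],92)"
```

```text
time: 22.32
position: [0.5859, 0.313, 0.0658]
tool_rot: [-0.01, 0.707, 0.009, 0.707]
ft_force: [-0.1, -0.6, 0.1]
grip_width: 0.0003
[0.5859 0.313  0.0658] f [-0.1 -0.6  0.1] w 0.00031001837436125945 shift [15.8  4.   2.2] rot [-0.5  0.   0.1] yaw 91.5
```

```bash
python3 -m inch '[[0,[8,3,1],[0,0,0]],[0,[8,0,0],[0,0,0]],[0,[6,0,0],[0,0,0]],[0,[6,0,0],[0,0,0]],[0,[4,0,0],[0,0,0]]]'
python3 -c "
from h import *
st([.588,.317,.05],92)"
```

```text
time: 22.95
position: [0.5884, 0.3155, 0.0503]
tool_rot: [-0.01, 0.706, 0.009, 0.709]
ft_force: [-5.1, -1.0, 12.5]
grip_width: 0.0004
[0.5884 0.3155 0.0503] f [-5.1 -1.  12.5] w 0.0004269222162340956 shift [ 0.3  1.6 -0.4] rot [-0.5  0.2  0.1] yaw 91.5
```

```bash
python3 -m inch '[[0,[-20,0,0],[0,0,0]],[0,[-50,0,0],[0,0,0]],[0,[-50,0,0],[0,0,0]],[0,[0,0,0],[0,0,0]],[0,[0,0,0],[0,0,0]],[0,[0,0,0],[0,0,0]]]'
python3 - <<'E'
from h import *
save("scene","s3.png"); a=cv2.imread("pics/s3.png").astype(int); b=cv2.imread("pics/s2.png").astype(int)
d=abs(a-b).max(2); print("change in wheel region",d[140:215,205:275].mean(), d[140:215,205:275].max())
for t in ("lid","scoop","tin_a","pouch","funnel","labels"): print(t,tip("scene",t,0)[:1])
st([.588,.317,.05],92); robot.hand_in()
E
```

```text
time: 23.7
position: [0.5893, 0.3158, 0.1761]
tool_rot: [-0.01, 0.703, 0.009, 0.711]
ft_force: [0.2, -0.2, 0.0]
grip_width: 0.0008
change in wheel region 9.704190476190476 22
lid [(0.91, [385.0, 252.6], [0.3738, 0.0907, 0.0])]
scoop [(0.65, [406.7, 311.9], [0.3851, 0.2537, 0.0])]
tin_a [(0.94, [201.1, 243.4], [0.7737, 0.0288, 0.0])]
pouch [(0.78, [196.7, 295.2], [0.7709, 0.1811, 0.0])]
funnel [(0.49, [289.8, 160.6], [0.5335, -0.3442, 0.0])]
labels [(0.43, [335.4, 166.9], [0.4019, -0.2961, 0.0])]
[0.5895 0.3159 0.1764] f [-0.   0.3 -0.5] w 0.00040742620947364504 shift [126.3   1.2  -2.9] rot [-0.4  0.6  0. ] yaw 91.6
the job is handed in; nothing more can be done
```

I pressed the bar key, put the wheel on the shaft and let go, then pressed the square key and the round key. The job was handed in at about 24 s.

- **First grip:** it was bad because I lifted before the fingers had finished closing, so they held only the top of the hub. I set the wheel down on free table beside the drive, gripped it again deeper, and then seated it.
- **Keys:** the last readings were 14.5 N for the square key and 12.5 N for the round key, both with the fingertips at z 50.3 mm, which is fully down. The bar key read 5.1 N at 50.8 mm, and I pushed it a further 9 mm in commands without reading it again. I did not check key heights afterwards. The tool reads near zero force, clear above the keys.
- **Wheel:** it came to rest at the expected height, with the tool at 76.8 mm (46 mm shoulder plus the 31 mm grip height) and 22.7 N of downward contact. The picture after release shows it level and home. A second picture before hand-in shows no jump there, only a small, even brightness change (22 levels at most).
- **Other things on the table:** the network's positions for all six moved by 15 mm or less between the first and last pictures, which is within its own scatter. The network's wheel position in the scene camera was about 20 mm off from the rest, so I did not use it.

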